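Gauge the gap behind a panel on a leaning easel

TASK

The cork block has been left on top of the panel on the leaning easel: lift it off and put it in the white tray. Then take the flat gauge out of the wooden tool block, slide its blade down into the gap between the panel and its backing board, push it gently, without forcing, until its shoulder is fully home on the backing board's edge, and let go so that it stays there. Leave the other things on the desk as they are.

Things in the scene. Friction and masses are not known exactly. Their poses are not given: they have to be found in the camera images.
- rest: Leaning part of a pale-wood table easel (fixed). Origin: nominal middle of the mouth of the gap between panel and backing board, level with the panel's top edge, 190 mm above the table. z points up the slope, 30 degrees off vertical, leaning to the easel's back; x square to the panel, out of its painted front; y along the panel's top edge. The blade goes in along -z.
- panel_edge (a point): Middle of the top edge of the painted wooden panel, 160 mm wide, 18 mm thick; axes as rest, where it is nominally at x +3 to +21 mm. CAUTION: panel, backing and gap together may have been shoved up to 3 mm either way along x on their ledge, which no pose here shows: look or feel for the gap.
- fence (a point): Top front corner of the plywood backing board behind the gap, nominally (same 3 mm caution); axes as rest. The backing is 10 mm thick (x -13 to -3 mm in rest), 160 mm wide and stands 8 mm prouder than the panel's edge, a fence behind the gap. The gap is 6 mm wide in x (-3 to +3) and open in y from -20 to +20 mm; spacers close it beyond.
- home (a point): Where the blade tip is when the gauge is fully home (same 3 mm caution in x): 42 mm down the gap from its mouth, the shoulder then rests on the backing board's top edge. Axes as rest. From 26 mm below the mouth a hidden spring pad (about 4 N) presses on the blade: it must be pushed past, and holds the blade where it is left.
- gauge: Flat gauge, 130 g, standing in the tool block, handle up. Origin: middle of the blade tip; z towards the handle, x square to the flat of the blade, y across it. Steel blade 4 (x) by 30 (y) mm, z 0 to 50, rounded tip edge; steel shoulder 24 x 46 mm, z 50 to 56; wooden handle 14 x 26 mm, z 56 to 126. It works either way round.
- gauge_grip (a point): point on the axis of the gauge's handle, 98 mm from the blade tip
- block: dark wooden tool block (fixed), 70 x 170 x 60 mm, origin under its centre; y along its length. The gauge stands in the slot at y = -40 mm (10 x 36 mm, 55 mm deep), its shoulder on the block's top and its blade tip 10 mm above the table; a scraper stands in the slot at y = +40 mm.
- cork: Cork block, 22 x 44 x 28 mm, 40 g, sitting on the panel's top edge over the gap, leaning with the easel. Origin at its centre. Its own y runs along its 44 mm length; its 28 mm height (up the slope at the start) is the direction (-0.5, 0, 0.866) in its own axes, its 22 mm thickness the direction (0.866, 0, 0.5).
- tray: shallow white plastic tray (fixed), 120 x 100 x 22 mm outside, walls and floor 4 mm, open at the top; origin under its centre, x along its 120 mm side
- scraper: bystander: a paint scraper standing in the tool block's other slot, round wooden handle 18 mm thick, top 117 mm above the table; origin at its blade tip
- tub: bystander: white plastic water tub, 90 mm across, 75 mm tall; origin under its centre
- jar: bystander: small glass jar with a white cap, 48 mm across, 55 mm tall; origin under its centre
- palette: bystander: round white china palette with six paint wells, 116 mm across, 9 mm thick; origin under its centre
- phone: bystander: black phone lying flat, 150 x 72 x 9 mm; origin under its centre
- colourbox: bystander: flat blue tin colour box, 120 x 200 x 22 mm; origin under its centre
- brush: bystander: paint brush lying on the table, 170 mm long; origin near its middle
Not all that is in view belongs to the job. There is more than one size of the cork; the job needs the smaller. Leave any orange look-alike of the gauge alone.

How it is judged:
By the outcome, as a careful person would: the job done as asked, in the order asked, and still so for the second after the job is handed in, with the robot touching nothing.
It also fails if it takes over 67 s, if anything falls off the work surface, if the arm or the gripper's body presses on something with over 40 N, if the wrist force passes 120 N, or if a joint passes its speed limit or range.

ROBOT

A 6-joint arm with a two-finger parallel gripper is mounted at the origin on the work surface. World frame = base frame: x ahead of the robot, y to its left, z up, the work surface at z = 0. Lengths are in m, angles in rad, forces in N, time in s.
With the tool pointing down it reaches from about 0.25 to 0.775 m from the base axis. Payload 4 kg.
Tool frame: the origin (TCP) lies at the very end of the fingers, on their centre line; the grasp point (between the pads) lies 19 mm behind it; x points along the fingers, y is the direction in which the jaws open and shut, and the axes are right-handed (so a half turn about x gives the same grasp; the last joint's range is limited). The gripper opens to 94 mm and grips with 3 to 60 N. Pads are 16 mm wide; open, the fingers measure 119 mm over their backs; the gripper's body (75 mm by 177 mm) begins 78 mm behind the grasp point.
Start: joints at [1.103, 0.087, 1.371, -0, 1.684, -0.103], TCP at [0.196, 0.514, 0.206] pointing down, gripper open.
Joint ranges: [-3.1, 3.1], [-0.76, 2.03], [0.27, 2.55], [-1.08, 4.22], [0.17, 2.65], [-2.57, 2.57]. Speed limits (rad/s): [2.79, 2.79, 3.14, 3.14, 3.14, 3.14].

INTERFACE

Orientations are given as [roll, pitch, yaw] about the fixed x, y, z axes, in that order (R = Rz(yaw) Ry(pitch) Rx(roll)).
In Python, from bench import robot gives the robot as it stands.
- The arm moves only by the tool carry_out, never from a script. Its argument "targets" is a list of rows, each a list of 5 numbers: the closure, from 0 (fully open) to 1 (shut), then the shift along the tool's x, y, z in cm, then the turn about the tool's x in degrees. In form: [[fingers, tx, ty, tz, turn], ...]. A call has 1 to 20 rows; each row shifts and turns the commanded pose from where the row before left it, along the tool's axes as they then stand; what a row does not reach is not made up. A row lasts 1/10 s, in which the tool goes at most 50 mm and 8.59 degrees, less where a joint would pass 70% of its speed; a pose out of reach is approached as far as the arm can. A call is refused whole if a number of a shift passes 5 or a number of a turn 8.59, either way. A call with a gripper value outside its range is refused whole. The fingers move at their own pace and stop on an object; the grip force is fixed at half the most. Time passes only in rows, so rows that do not move let the fingers close. It gives the time, the measured TCP pose, the force and the opening at its end, in the units of the state.
- robot.get_obs(): the state, without advancing time (a new reading comes with each control period).
- robot.snapshot(name): name is "scene" or "top" or "wrist"; returns a dict with "image" (384x512x3 uint8, red, green, blue), "camera_matrix" (3x3 intrinsics, pixels), "distortion" ([k1, k2, p1, p2, k3] as OpenCV has them; the pictures are not rectified), "pose" (4x4, takes a point from camera to world coordinates). Camera axes: x right, y up, looking along -z (the intrinsics and any distortion apply to the point x, -y, -z); pixel columns grow to the right and rows downward; lengths in m; the calibration is good to about 2 mm. A picture is of the moment at which its call begins. There is no depth.
- robot.close_job(): hands the job in, once; it reports no verdict.
The state is a dict: "time": time; "joint_positions": joint angles; "qvel": joint speeds; "joint_torque": joint torques, N m; "tool_pos": TCP position; "ee_rot": TCP orientation; "wrist_force": force on the tool from outside, world axes, zero at the start; "wrist_torque": the same for the moment, N m; "width": finger opening in m.
Only numpy, scipy, OpenCV 4.12 (cv2) and the standard library are available. Lean on these libraries where they do the work, as an engineer would, in place of code of your own. Each camera call takes 0.05 s, during which the arm holds its last target. There are 200 camera calls.

## Working session

There is one attempt and no reset: what is moved stays moved. The work goes in short steps, Python scripts to look and compute and a tool call to move; the robot and the scene stay as the last step left them, time stands still between calls to the robot, and variables do not carry over. Pictures are saved under pics/ and viewed, about 8 in all and at most 12, crops included, and the job is handed in when it is done.

Besides the shell and the picture viewer there is one more tool, called after "Call:" by a JSON object that holds its "op" and its "data", one argument or row to a line. carry_out: Moves the arm, as the interface text tells. Its arguments: {"type":"object","properties":{"targets":{"type":"array","items":{"type":"array","items":{"type":"number"}}}},"required":["targets"]}

```bash
ls; mkdir -p pics; cat > h.py <<'E'
import numpy as np, cv2, pickle
from scipy.spatial.transform import Rotation as R
from bench import robot
def snap(n,f=None):
    s=robot.snapshot(n); 
    if f: cv2.imwrite('pics/'+f+'.png',s['image'][:,:,::-1]); pickle.dump({k:s[k] for k in s},open('pics/'+f+'.pkl','wb'))
    return s
def load(f): return pickle.load(open('pics/'+f+'.pkl','rb'))
def ray(s,uv):
    p=cv2.undistortPoints(np.array([[uv]],float),np.array(s['camera_matrix']),np.array(s['distortion']))[0,0]
    T=np.array(s['pose']); return T[:3,3],T[:3,:3]@np.array([p[0],-p[1],-1])
def onz(s,uv,z):
    o,d=ray(s,uv); return o+d*(z-o[2])/d[2]
def proj(s,P):
    T=np.array(s['pose']); c=(np.atleast_2d(P)-T[:3,3])@T[:3,:3]; c=c*[1,-1,-1]
    return cv2.projectPoints(c,np.zeros(3),np.zeros(3),np.array(s['camera_matrix']),np.array(s['distortion']))[0][:,0]
def tri(obs):
    A=0;b=0
    for s,uv in obs:
        o,d=ray(s,uv); d=d/np.linalg.norm(d); M=np.eye(3)-np.outer(d,d); A=A+M; b=b+M@o
    return np.linalg.solve(A,b)
E
python3 - <<'E'
from h import *
a=snap('scene','s0');b=snap('top','t0')
print(robot.get_obs()); print(a['camera_matrix'],a['pose'],b['camera_matrix'],b['pose'],a['distortion'])
cv2.imwrite('pics/both.png',cv2.resize(np.vstack([a['image'],b['image']])[:,:,::-1],None,fx=.78,fy=.78))
E
```

```text
pics
{'time': 0.1, 'joint_positions': array([ 1.10290757e+00,  8.78662491e-02,  1.37207052e+00, -1.80539771e-05,
        1.68359840e+00, -1.03114053e-01]), 'qvel': array([ 0.00078314, -0.00116622, -0.00411578,  0.00036589, -0.00173834,
        0.00080226]), 'joint_torque': array([ 1.74296743e-03, -3.41248047e+01, -3.03303659e+01,  7.19314325e-02,
        3.04017670e-02, -1.14107961e-04]), 'tool_pos': array([0.19600377, 0.51337019, 0.20444588]), 'ee_rot': array([-1.66467356,  1.56885373, -2.02945028]), 'wrist_force': array([ 0.17971109, -0.57407084,  0.32284236]), 'wrist_torque': array([-0.00438681,  0.00941618,  0.01398718]), 'width': 0.09406608655249496}
[[369.23900671   0.         253.4658311 ]
 [  0.         369.23900671 194.49494025]
 [  0.           0.           1.        ]] [[ 0.06536814 -0.85063027  0.52168491  1.14513171]
 [ 0.99778267  0.04915931 -0.0448677  -0.08451687]
 [ 0.01252015  0.52346108  0.8519576   1.05400783]
 [ 0.          0.          0.          1.        ]] [[490.21255964   0.         253.31619024]
 [  0.         490.21255964 192.53947853]
 [  0.           0.           1.        ]] [[-0.00852851  0.9934859  -0.11363553  0.36727435]
 [-0.99995949 -0.00814599  0.00383008 -0.010082  ]
 [ 0.00287946  0.11366359  0.99351512  1.91847239]
 [ 0.          0.          0.          1.        ]] [0.01158356 0.         0.         0.         0.        ]
```

View pics/both.png

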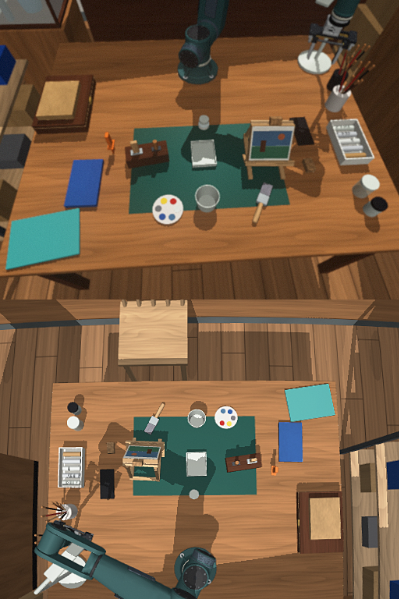

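```bash
python3 - <<'E'
from h import *
a=load('s0')['image'];b=load('t0')['image']
A=cv2.resize(a[140:250,130:400,::-1],(783,319),interpolation=cv2.INTER_CUBIC)
B=cv2.resize(b[150:250,145:365,::-1],(616,280),interpolation=cv2.INTER_CUBIC)
B=cv2.copyMakeBorder(B,0,0,0,167,0)
cv2.imwrite('pics/c1.png',np.vstack([A,B]))
E
```

```text
(no output)
```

View pics/c1.png

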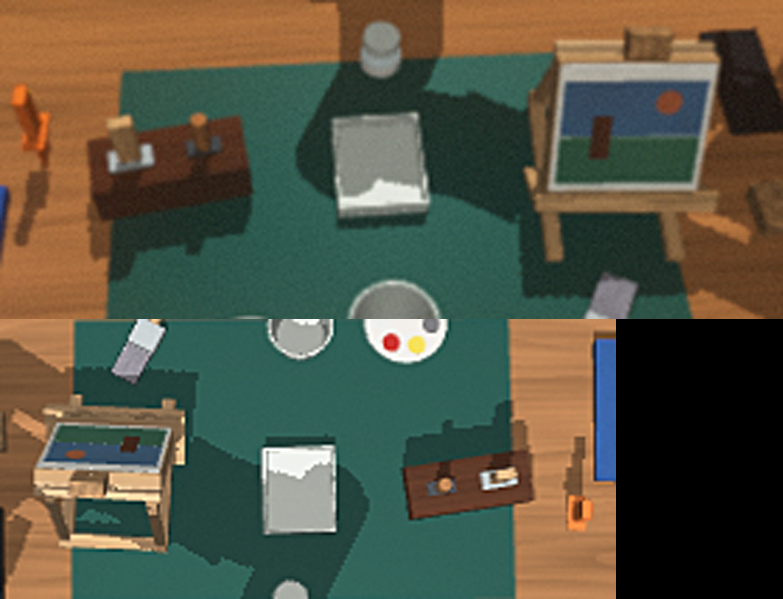

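```bash
cat >> h.py <<'E'
def tool():
    o=robot.get_obs(); M=R.from_euler('xyz',o['ee_rot']).as_matrix(); return np.array(o['tool_pos']),M,o
def go(P,yaw=None):
    p,M,o=tool(); d=M.T@(np.array(P)-p)*100; print('TCP',p.round(4),'shift cm',d.round(2))
    y=np.degrees(np.arctan2(M[1,1],M[0,1])); print('jaw yaw',y.round(2),'F',o['wrist_force'].round(1),'w',round(o['width'],4),'t',o['time'])
    if yaw is not None: print('turn needed about tool x (x down => neg yaw):',(-(yaw-y)+90)%180-90)
E
python3 - <<'E'
from h import *
a=load('s0');b=load('t0')
A=lambda u,v:(130+u/2.9,140+v/2.9); B=lambda u,v:(145+u/2.8,150+(v-319)/2.8)
for n,p,q in [('gaugetop',(121,119),(505,471)),('shoulderL',(108,165),(481,486)),('cork',(649,32),(88,478)),('panTL',(562,64),(170,468)),('panTR',(718,66),(35,468))]:
    print(n,tri([(a,A(*p)),(b,B(*q))]).round(3),onz(a,A(*p),.136).round(3),onz(b,B(*q),.19).round(3))
print('tray',[onz(a,A(*p),.022).round(3) for p in [(332,117),(418,113),(428,208),(340,214)]],[onz(b,B(*p),.022).round(3) for p in [(262,447),(335,446),(336,532),(263,533)]])
print('block top',[onz(a,A(*p),.06).round(3) for p in [(88,143),(240,118),(251,162),(101,188)]],[onz(b,B(*p),.06).round(3) for p in [(403,467),(527,450),(533,494),(410,518)]])
p,M,o=tool();print(M.round(3)); go([.35,.2,.35])
w=robot.snapshot('wrist'); T=np.array(w['pose']);print((M.T@(T[:3,3]-p)).round(3),(M.T@T[:3,:3]).round(3),w['camera_matrix'])
E
```

```text
gaugetop [ 0.525 -0.277  0.14 ] [ 0.522 -0.276  0.136] [ 0.521 -0.272  0.19 ]
shoulderL [ 0.517 -0.284  0.04 ] [ 0.577 -0.286  0.136] [ 0.502 -0.241  0.19 ]
cork [0.513 0.251 0.231] [0.441 0.29  0.136] [0.516 0.257 0.19 ]
panTL [0.529 0.159 0.208] [0.478 0.189 0.136] [0.528 0.152 0.19 ]
panTR [0.53  0.326 0.192] [0.49  0.355 0.136] [0.53  0.325 0.19 ]
tray [array([ 0.456, -0.057,  0.022]), array([0.456, 0.043, 0.022]), array([0.582, 0.042, 0.022]), array([ 0.584, -0.055,  0.022])] [array([0.572, 0.04 , 0.022]), array([ 0.573, -0.061,  0.022]), array([ 0.453, -0.061,  0.022]), array([0.453, 0.039, 0.022])]
block top [array([ 0.5  , -0.326,  0.06 ]), array([ 0.477, -0.16 ,  0.06 ]), array([ 0.535, -0.149,  0.06 ]), array([ 0.558, -0.308,  0.06 ])] [array([ 0.539, -0.153,  0.06 ]), array([ 0.561, -0.323,  0.06 ]), array([ 0.501, -0.33 ,  0.06 ]), array([ 0.47 , -0.161,  0.06 ])]
[[-0.001  0.357  0.934]
 [-0.002  0.934 -0.357]
 [-1.    -0.002 -0.   ]]
TCP [0.196  0.5134 0.2044] shift cm [-14.51 -23.81  25.56]
jaw yaw 69.1 F [ 0.2 -0.6  0.3] w 0.0941 t 0.1
[-0.179 -0.    -0.083] [[ 0.     0.285 -0.958]
 [ 1.    -0.001 -0.   ]
 [-0.001 -0.958 -0.285]] [[308.69858885   0.         258.92277946]
 [  0.         308.69858885 190.92768385]
 [  0.           0.           1.        ]]
```

Call:
{"op": "carry_out", "data": {
  "targets": [
    [0,-4,0,0,0],
    [0,-4,0,0,0],
    [0,-4,0,0,0],
    [0,-4,-1,3,0],
    [0,0,-1,3,0],
    [0,0,-1,3,0],
    [0,0,-1,3,0],
    [0,0,-1,3,0],
    [0,0,-1,3,0],
    [0,0,-1,3,0],
    [0,0,-1,3,0],
    [0,0,-1,3,0],
    [0,0,-1,3,0],
    [0,0,-1,3,0],
    [0,0,-1,3,0],
    [0,0,-1,3,0],
    [0,0,0,0,-7],
    [0,0,0,0,-7],
    [0,0,0,0,-7],
    [0,0,0,0,0]
  ]
}}

```text
time: 2.15
tool_pos: [0.5138, 0.2535, 0.3642]
ee_rot: [-2.871, 1.57, -2.87]
wrist_force: [0.3, 0.3, -0.0]
width: 0.0942
```

```bash
python3 - <<'E'
from h import *
go([.515,.25,.36],90)
w=snap('wrist','w1')
cv2.imwrite('pics/w1v.png',cv2.resize(w['image'][:,:,::-1],(768,576),interpolation=cv2.INTER_CUBIC))
E
```

```text
TCP [0.5138 0.2535 0.3642] shift cm [ 0.42 -0.35  0.12]
jaw yaw 90.07 F [ 0.3  0.3 -0. ] w 0.0942 t 2.15
turn needed about tool x (x down => neg yaw): 0.06954609723358374
```

View pics/w1v.png

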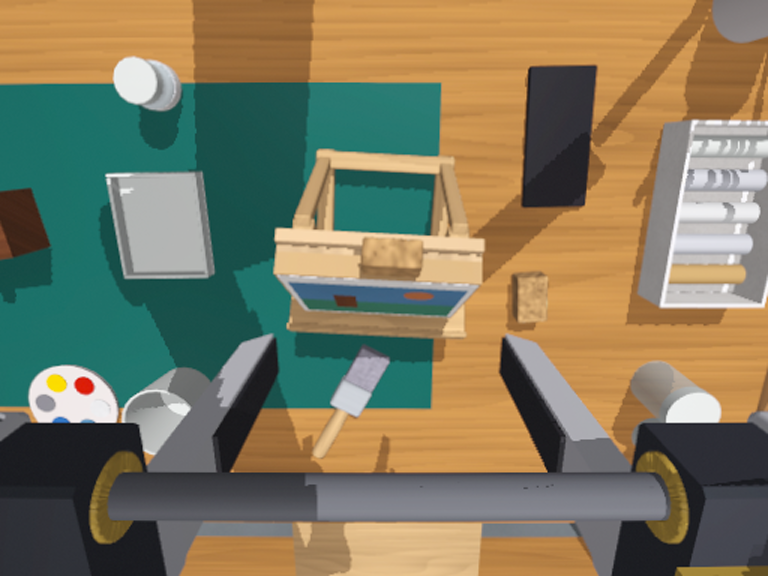

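```bash
python3 - <<'E'
from h import *
w=load('w1')['image']
cv2.imwrite('pics/w1c.png',cv2.resize(w[145:220,178:328,::-1],(750,375),interpolation=cv2.INTER_CUBIC))
E
```

```text
(no output)
```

View pics/w1c.png

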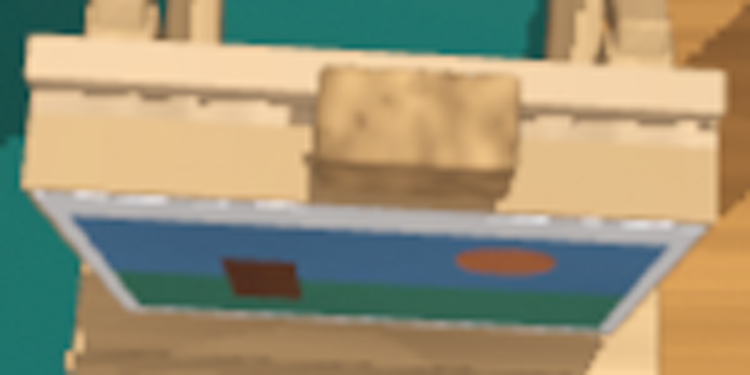

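```bash
cat >> h.py <<'E'
from scipy.optimize import least_squares
C30,S30=np.cos(np.pi/6),.5
def restR(yaw): return R.from_euler('z',yaw).as_matrix()@np.array([[C30,0,-S30],[0,1,0],[S30,0,C30]])
def fitrest(obs,z0=.19,sz=.0015):   # obs: (snap,uv,restpoint mm)
    def f(q):
        M=restR(q[3]); r=[(proj(s,np.array(q[:3])+M@np.array(P)/1000)[0]-uv) for s,uv,P in obs]
        return np.r_[np.ravel(r),(q[2]-z0)/sz]
    k=least_squares(f,[.52,.25,z0,0]); return k.x,k.fun
E
python3 - <<'E'
from h import *
w=load('w1'); U=lambda x,y:np.array([178+x/5-.4,145+y/5-.4])
obs=[(w,U(22,188),(21,-80,0)),(w,U(717,221),(21,80,0)),(w,U(30,35),(-13,-80,8)),(w,U(726,71),(-13,80,8)),(w,U(28,85),(-3,-80,8)),(w,U(724,115),(-3,80,8))]
x,r=fitrest(obs);print(x.round(4),np.degrees(x[3]),r.round(2))
M=restR(x[3])
print(proj(w,x[:3]+M@np.array([0,0,0])/1000))
# cork fit: centre (cx,cy,14) with top face corners
c=[U(320,68),U(520,76),U(515,170),U(314,158)]
for cx in (6,8,10,12):
  for cy in (-2,0,2,4,6):
    P=np.array([(cx-11,cy-22,28),(cx-11,cy+22,28),(cx+11,cy+22,28),(cx+11,cy-22,28)])/1000
    e=proj(w,x[:3]+P@M.T)-c; print(cx,cy,np.abs(e).mean().round(2),e.mean(0).round(2))
E
```

```text
[ 0.5079  0.2459  0.1901 -0.0469] -2.688702567651949 [ 0.31  0.39  0.07  0.33  0.18  0.65 -0.35  0.14 -0.3  -1.11  0.1  -0.41
  0.07]
[[252.74044935 168.45344812]]
6 -2 6.33 [-10.34  -2.33]
6 0 5.36 [-8.48 -2.24]
6 2 4.38 [-6.62 -2.15]
6 4 3.41 [-4.76 -2.06]
6 6 2.44 [-2.9  -1.97]
8 -2 5.55 [-10.43  -0.55]
8 0 4.6 [-8.57 -0.46]
8 2 3.65 [-6.7  -0.37]
8 4 2.71 [-4.84 -0.29]
8 6 1.78 [-2.98 -0.2 ]
10 -2 5.87 [-10.52   1.23]
10 0 4.99 [-8.65  1.32]
10 2 4.1 [-6.79  1.41]
10 4 3.21 [-4.92  1.49]
10 6 2.32 [-3.06  1.58]
12 -2 6.81 [-10.61   3.01]
12 0 5.92 [-8.74  3.1 ]
12 2 5.03 [-6.88  3.19]
12 4 4.14 [-5.01  3.28]
12 6 3.26 [-3.14  3.37]
```

```bash
python3 - <<'E'
from h import *
x=np.array([.5079,.2459,.1901]);M=restR(-.0469)
c=x+M@np.array([8.5,9.2,14])/1000;print(c)
go(c-[0,0,.007],87.3)
E
```

```text
[0.50869214 0.25507295 0.20647436]
TCP [0.5137 0.2536 0.3643] shift cm [16.48  0.16 -0.49]
jaw yaw 89.95 F [-0.9 -0.3  0. ] w 0.0944 t 2.2
turn needed about tool x (x down => neg yaw): 2.6530539211525337
```

Call:
{"op": "carry_out", "data": {
  "targets": [
    [0,3,0.15,-0.5,2.65],
    [0,3,0,0,0],
    [0,3,0,0,0],
    [0,3,0,0,0],
    [0,2,0,0,0],
    [0,1,0,0,0],
    [0,0.7,0,0,0],
    [0,0.5,0,0,0],
    [0,0,0,0,0],
    [0,0,0,0,0],
    [0,0,0,0,0]
  ]
}}

```text
time: 3.3
tool_pos: [0.5092, 0.2553, 0.2039]
ee_rot: [0.429, 1.569, 0.385]
wrist_force: [-0.4, 0.8, -0.2]
width: 0.0939
```

```bash
python3 - <<'E'
from h import *
go([.5087,.2551,.1995],87.3)
E
```

```text
TCP [0.5092 0.2553 0.2039] shift cm [ 0.44 -0.03 -0.05]
jaw yaw 87.44 F [-0.4  0.8 -0.2] w 0.0939 t 3.3
turn needed about tool x (x down => neg yaw): 0.14091952689429377
```

Call:
{"op": "carry_out", "data": {
  "targets": [
    [0,0.4,0,0,0],
    [0,0,0,0,0],
    [1,0,0,0,0],
    [1,0,0,0,0],
    [1,0,0,0,0],
    [1,0,0,0,0],
    [1,0,0,0,0],
    [1,0,0,0,0],
    [1,0,0,0,0],
    [1,0,0,0,0],
    [1,0,0,0,0]
  ]
}}

```text
time: 4.4
tool_pos: [0.5087, 0.2552, 0.1987]
ee_rot: [0.851, 1.571, 0.806]
wrist_force: [0.9, 0.6, -0.6]
width: 0.0432
```

Call:
{"op": "carry_out", "data": {
  "targets": [
    [1,-1,0,0,0],
    [1,-2,0,0,0],
    [1,-3,0,0,0],
    [1,-2,0,0,0],
    [1,0,-1.5,0.1,0],
    [1,0,-2.5,0.2,0],
    [1,0,-2.5,0.2,0],
    [1,0,-2.5,0.2,0],
    [1,0,-2.5,0.2,0],
    [1,0,-2.5,0.2,0],
    [1,0,-2.5,0.2,0],
    [1,0,-2.5,0.2,0],
    [1,0,-2.5,0.2,0],
    [1,0,-2.5,0.2,0],
    [1,0,-2.5,0.2,0],
    [1,0,0,0,0],
    [1,0,0,0,0]
  ]
}}

```text
time: 6.1
tool_pos: [0.5172, -0.0112, 0.2777]
ee_rot: [2.804, 1.569, 2.758]
wrist_force: [-0.2, -0.0, -1.5]
width: 0.0438
```

```bash
python3 - <<'E'
from h import *
go([.513,-.01,.020])
E
```

```text
TCP [ 0.5172 -0.0112  0.2777] shift cm [25.77  0.08 -0.38]
jaw yaw 87.35 F [-0.2 -0.  -1.5] w 0.0438 t 6.1
```

Call:
{"op": "carry_out", "data": {
  "targets": [
    [1,2,0,-0.4,0],
    [1,4,0,0,0],
    [1,4,0,0,0],
    [1,4,0,0,0],
    [1,4,0,0,0],
    [1,3,0,0,0],
    [1,2,0,0,0],
    [1,1,0,0,0],
    [1,0.8,0,0,0],
    [1,0.5,0,0,0],
    [1,0.2,0,0,0],
    [1,0,0,0,0]
  ]
}}

```text
time: 7.3
tool_pos: [0.5145, -0.0104, 0.0244]
ee_rot: [-0.003, 1.569, -0.048]
wrist_force: [1.4, -0.2, -0.5]
width: 0.0439
```

Call:
{"op": "carry_out", "data": {
  "targets": [
    [1,0.4,0,0,0],
    [1,0,0,0,0],
    [0.45,0,0,0,0],
    [0.45,0,0,0,0],
    [0.45,0,0,0,0],
    [0.45,0,0,0,0],
    [0.45,-0.5,0,0,0],
    [0.45,-1,0,0,0],
    [0.45,-2,0,0,0],
    [0.45,-4,0,0,0],
    [0.45,-4,0,0,0],
    [0.45,-4,0,0,0],
    [0.45,-3,0,0,0],
    [0.3,0,0,0,0],
    [0.3,0,0,0,0]
  ]
}}

```text
time: 8.8
tool_pos: [0.5143, -0.0104, 0.2058]
ee_rot: [-0.045, 1.568, -0.09]
wrist_force: [-0.0, 0.7, -0.1]
width: 0.0637
```

```bash
python3 - <<'E'
from h import *
go([.50,-.25,.26],98)
E
```

```text
TCP [ 0.5143 -0.0104  0.2058] shift cm [ -5.41 -24.    -0.35]
jaw yaw 87.45 F [-0.   0.7 -0.1] w 0.0637 t 8.8
turn needed about tool x (x down => neg yaw): -10.548561287828562
```

Go over to the block for a close look (tray will be in view too).

Call:
{"op": "carry_out", "data": {
  "targets": [
    [0.3,-2.5,-1,0,0],
    [0.3,-2.5,-2.5,0,0],
    [0.3,0,-3,0,0],
    [0.3,0,-3,0,0],
    [0.3,0,-3,0,0],
    [0.3,0,-3,0,0],
    [0.3,0,-3,0,0],
    [0.3,0,-3,0,0],
    [0.3,0,-2,-0.5,-5],
    [0.3,0,0,0,-5],
    [0.3,0,0,0,0],
    [0.3,0,0,0,0]
  ]
}}

```text
time: 10.0
tool_pos: [0.4979, -0.2445, 0.253]
ee_rot: [2.375, 1.568, 2.503]
wrist_force: [0.0, -0.5, -1.7]
width: 0.0661
```

```bash
python3 - <<'E'
from h import *
w=snap('wrist','w2')
cv2.imwrite('pics/w2v.png',cv2.resize(w['image'][:300,:,::-1],(800,469),interpolation=cv2.INTER_CUBIC))
go([.52,-.275,.3],98)
E
```

```text
TCP [ 0.4981 -0.2443  0.2535] shift cm [-4.66 -3.31  1.77]
jaw yaw 97.39 F [0.3 0.2 0.6] w 0.0659 t 10.05
turn needed about tool x (x down => neg yaw): -0.6096946945818331
```

View pics/w2v.png

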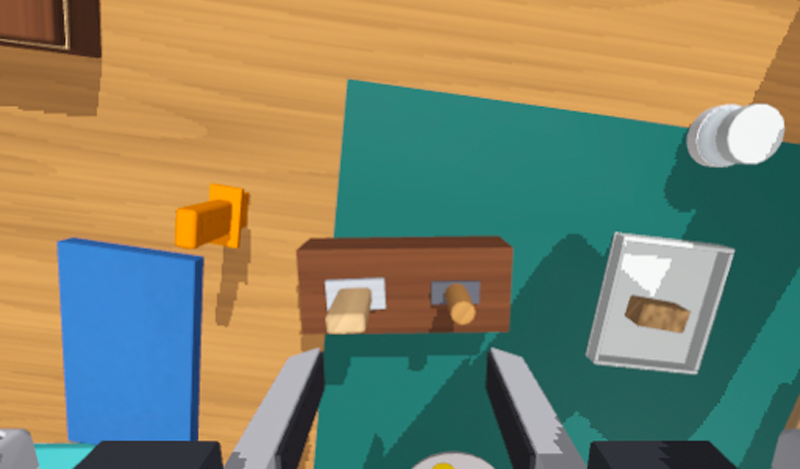

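```bash
python3 - <<'E'
from h import *
w=load('w2');V=lambda x,y:(x/1.5625-.18,y/1.5625-.18)
bl=[onz(w,V(*p),.06) for p in [(300,250),(512,248),(510,331),(303,332)]]
c=np.mean(bl,0);d=(bl[1]+bl[2]-bl[0]-bl[3]);d/=np.linalg.norm(d);yaw=np.arctan2(d[1],d[0]);print('block',np.round(bl,3),c.round(4),np.degrees(yaw),'slot',(c-.04*d).round(4))
sh=[onz(w,V(*p),.066) for p in [(326,281),(383,279),(386,309)]];print('shoulder',np.round(sh,4),'ctr',((sh[0]+sh[2])/2).round(4),np.degrees(np.arctan2(*(sh[1]-sh[0])[1::-1])))
tp=[onz(w,V(*p),.136) for p in [(335,313),(371,313),(363,332),(327,331)]];print('top',np.round(tp,4),np.mean(tp,0).round(4),np.degrees(np.arctan2(*(tp[1]-tp[0])[1::-1])))
E
```

```text
block [[ 0.496 -0.327  0.06 ]
 [ 0.473 -0.163  0.06 ]
 [ 0.541 -0.152  0.06 ]
 [ 0.564 -0.32   0.06 ]] [ 0.5183 -0.2406  0.06  ] 97.77555981972803 slot [ 0.5237 -0.2803  0.06  ]
shoulder [[ 0.5164 -0.3042  0.066 ]
 [ 0.5091 -0.2602  0.066 ]
 [ 0.5332 -0.255   0.066 ]] ctr [ 0.5248 -0.2796  0.066 ] 99.42126886122297
top [[ 0.5176 -0.2874  0.136 ]
 [ 0.5146 -0.2644  0.136 ]
 [ 0.5283 -0.2682  0.136 ]
 [ 0.5306 -0.2915  0.136 ]] [ 0.5228 -0.2779  0.136 ] 97.35717858114714
```

```bash
python3 - <<'E'
from h import *
go([.5242,-.2795,.089],97.7)
E
```

```text
TCP [ 0.4981 -0.2443  0.2535] shift cm [16.44 -3.85  2.16]
jaw yaw 97.39 F [0.3 0.2 0.6] w 0.0659 t 10.05
turn needed about tool x (x down => neg yaw): -0.30969469458183596
```

Call:
{"op": "carry_out", "data": {
  "targets": [
    [0.3,0,-2,1.1,0],
    [0.3,0,-1.85,1.05,-0.3],
    [0.3,0,0,0,0],
    [0.3,2,0,0,0],
    [0.3,3,0,0,0],
    [0.3,3,0,0,0],
    [0.3,3,0,0,0],
    [0.3,2,0,0,0],
    [0.3,2,0,0,0],
    [0.3,1,0,0,0],
    [0.3,0.5,0,0,0],
    [0.3,0,0,0,0],
    [0.3,0,0,0,0]
  ]
}}

```text
time: 11.35
tool_pos: [0.5253, -0.2805, 0.091]
ee_rot: [-0.675, 1.569, -0.54]
wrist_force: [0.1, 0.6, -0.2]
width: 0.0661
```

```bash
python3 - <<'E'
from h import *
go([.5242,-.2795,.089],97.7)
E
```

```text
TCP [ 0.5253 -0.2805  0.091 ] shift cm [ 0.2   0.12 -0.1 ]
jaw yaw 97.75 F [ 0.1  0.6 -0.2] w 0.0661 t 11.35
turn needed about tool x (x down => neg yaw): 0.05120677599204271
```

Close, then lift 43 mm straight up.

Call:
{"op": "carry_out", "data": {
  "targets": [
    [0.3,0.2,0.1,-0.1,0],
    [1,0,0,0,0],
    [1,0,0,0,0],
    [1,0,0,0,0],
    [1,0,0,0,0],
    [1,0,0,0,0],
    [1,0,0,0,0],
    [1,0,0,0,0],
    [1,0,0,0,0],
    [1,-0.5,0,0,0],
    [1,-1,0,0,0],
    [1,-1,0,0,0],
    [1,-1,0,0,0],
    [1,-0.8,0,0,0],
    [1,0,0,0,0],
    [1,0,0,0,0]
  ]
}}

```text
time: 12.95
tool_pos: [0.5237, -0.2795, 0.131]
ee_rot: [-0.519, 1.57, -0.384]
wrist_force: [-0.1, -0.0, -2.3]
width: 0.0259
```

```bash
python3 - <<'E'
from h import *
go([.5242,-.2795,.132],97.7)
E
```

```text
TCP [ 0.5237 -0.2795  0.131 ] shift cm [-0.1  -0.01  0.05]
jaw yaw 97.75 F [-0.1 -0.  -2.3] w 0.0259 t 12.95
turn needed about tool x (x down => neg yaw): 0.05090460690219345
```

Call:
{"op": "carry_out", "data": {
  "targets": [
    [1,0.0,0,-0.4,0],
    [1,0.03,0,-0.4,0],
    [1,0.03,0,-0.4,0],
    [1,0.04,0,-0.4,0],
    [1,0.05,0,-0.28,0],
    [1,0.09,0,-0.38,0],
    [1,0.1,0,-0.37,0],
    [1,0.12,0,-0.38,0],
    [1,0.13,0,-0.37,0],
    [1,0,0,0,0]
  ]
}}

```text
time: 13.95
tool_pos: [0.4905, -0.2842, 0.1254]
ee_rot: [-0.453, 1.568, -0.318]
wrist_force: [4.2, 0.3, 2.6]
width: 0.0258
```

Call:
{"op": "carry_out", "data": {
  "targets": [
    [1,0.15,0,-0.35,0],
    [1,0.17,0,-0.35,0],
    [1,0.2,0,-0.35,0],
    [1,0.2,0,-0.35,0],
    [1,0,0,0,0],
    [1,0,0,0,0]
  ]
}}

```text
time: 14.55
tool_pos: [0.4753, -0.2859, 0.1168]
ee_rot: [2.773, 1.568, 2.908]
wrist_force: [1.4, -0.3, -0.3]
width: 0.0261
```

```bash
python3 - <<'E'
from h import *
go([.5242,-.2795,.119],97.7)
s=snap('scene','s2');w=snap('wrist','w3')
p=proj(s,[[.52,-.28,.1]])[0].astype(int);print(p)
A=cv2.resize(s['image'][p[1]-45:p[1]+45,p[0]-60:p[0]+60,::-1],(480,360),interpolation=cv2.INTER_CUBIC)
B=cv2.resize(w['image'][130:,:,::-1],(480,238))
cv2.imwrite('pics/v3.png',np.vstack([A,B]))
E
```

```text
TCP [ 0.4753 -0.2859  0.1168] shift cm [-0.23 -0.02  4.94]
jaw yaw 97.72 F [ 1.4 -0.3 -0.3] w 0.0261 t 14.55
turn needed about tool x (x down => neg yaw): 0.0225290390745414
[172 187]
```

View pics/v3.png

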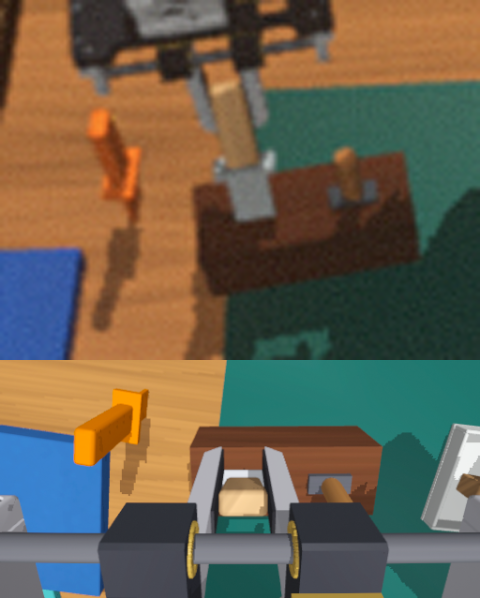

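```bash
cat >> h.py <<'E'
X0=np.array([.5079,.2459,.1901]);MR=restR(-.0469)
def tcp(P): return X0+MR@(np.array(P)+[0,0,98])/1000-[0,0,.019]
def tip():
    p=tool()[0]; return (MR.T@(p+[0,0,.019]-X0)*1000-[0,0,98]).round(1)
E
python3 - <<'E'
from h import *
print(tcp([8,0,60]),tcp([8,0,4])); go(tcp([8,0,60]),87.3)
E
```

```text
[0.43590745 0.24927893 0.31193201] [0.46387666 0.24796621 0.26343459]
TCP [ 0.4754 -0.2859  0.1168] shift cm [-19.47  53.58   3.25]
jaw yaw 97.73 F [ 1.2 -1.2  0.1] w 0.0258 t 14.65
turn needed about tool x (x down => neg yaw): 10.434551741801144
```

Call:
{"op": "carry_out", "data": {
  "targets": [
    [1,-1,0,0,0],
    [1,-2,0,0,0],
    [1,-3,0,0,0],
    [1,-4,0,0,0],
    [1,-4,0,0,0],
    [1,-4,0,0,0],
    [1,-3,0,0,0],
    [1,0,0,0,5.2],
    [1,0,0,0,5.2],
    [1,0,0,0,0],
    [1,0,0,0,0]
  ]
}}

```text
time: 15.75
tool_pos: [0.4757, -0.2857, 0.3271]
ee_rot: [2.726, 1.569, 2.682]
wrist_force: [-0.1, -0.4, -2.4]
width: 0.0259
```

```bash
python3 - <<'E'
from h import *
go(tcp([8,0,60]),87.3)
E
```

```text
TCP [ 0.4757 -0.2857  0.3271] shift cm [ 1.58 53.27 -6.36]
jaw yaw 87.45 F [-0.1 -0.4 -2.4] w 0.0259 t 15.75
turn needed about tool x (x down => neg yaw): 0.14609306222314444
```

Call:
{"op": "carry_out", "data": {
  "targets": [
    [1,0,1,-0.3,0],
    [1,0,2.5,-0.3,0],
    [1,0,3,-0.3,0],
    [1,0,3,-0.4,0],
    [1,0,3,-0.4,0],
    [1,0,3,-0.4,0],
    [1,0,3,-0.4,0],
    [1,0,3,-0.4,0],
    [1,0,3,-0.4,0],
    [1,0,3,-0.4,0],
    [1,0,3,-0.4,0],
    [1,0,3,-0.4,0],
    [1,0,3,-0.4,0],
    [1,0,3,-0.4,0],
    [1,0,3,-0.4,0],
    [1,0,3,-0.4,0],
    [1,0,3,-0.3,0],
    [1,0,3,0,0],
    [1,0,1.8,0,0.15],
    [1,0,0,0,0]
  ]
}}

```text
time: 17.75
tool_pos: [0.4358, 0.2515, 0.3269]
ee_rot: [-3.08, 1.569, -3.124]
wrist_force: [1.3, -0.3, -2.0]
width: 0.0259
```

```bash
python3 - <<'E'
from h import *
go(tcp([8,0,25]),87.3);print(tip())
w=snap('wrist','w4')
cv2.imwrite('pics/w4v.png',cv2.resize(w['image'][100:330,130:400,::-1],(702,598),interpolation=cv2.INTER_CUBIC))
E
```

```text
TCP [0.4358 0.2515 0.3269] shift cm [ 4.52 -0.22  1.78]
jaw yaw 87.46 F [ 1.3 -0.3 -2. ] w 0.0259 t 17.75
turn needed about tool x (x down => neg yaw): 0.16459559232518473
[15.3  2.2 73.1]
```

View pics/w4v.png

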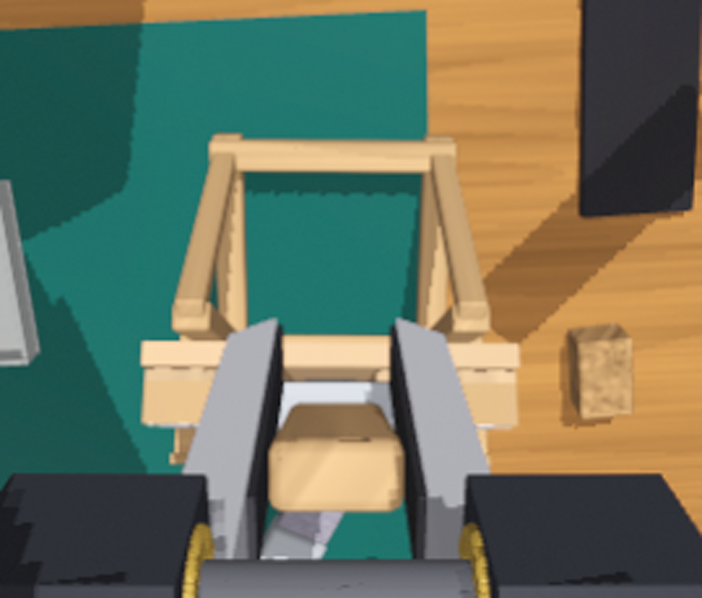

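```bash
python3 - <<'E'
from h import *
w=load('w4'); p,M,_=tool(); g=p+M[:,0]*-.019
meas=[382,405,440,512]
for th in (24,27,30,33,36):
    t=np.radians(th); r=[]
    for P in [(-12,0,56),(-7,0,56),(-7,0,126),(7,0,126)]:
        x,z=P[0]/1000,(P[2]-98)/1000
        # gauge z = up*cos - toolz*sin ; gauge x = toolz*cos+up*sin
        W=g+ -M[:,0]*(z*np.cos(t)+x*np.sin(t))+M[:,2]*(x*np.cos(t)-z*np.sin(t))
        u=proj(w,W)[0]; r.append((u[1]+.4-100)*2.6)
    print(th,np.round(r,1),'meas',meas)
E
```

```text
24 [340.5 358.9 366.6 443.3] meas [382, 405, 440, 512]
27 [348.6 367.  358.6 435.3] meas [382, 405, 440, 512]
30 [356.8 375.2 350.9 427.2] meas [382, 405, 440, 512]
33 [365.1 383.5 343.4 419. ] meas [382, 405, 440, 512]
36 [373.5 391.8 336.1 410.7] meas [382, 405, 440, 512]
```

```bash
python3 - <<'E'
from h import *
w=load('w4'); p,M,_=tool()
V=lambda W:((proj(w,W)[0]+.4-[130,100])*2.6).round(1)
for a in (0,-.019,-.05):
  print(a,[V(p+M[:,0]*a+M[:,1]*.013+M[:,2]*b) for b in (-.008,0,.008)])
meas=np.array([382,405,440,512]);PP=[(-12,0,56),(-7,0,56),(-7,0,126),(7,0,126)]
def rows(q,S=0):
    t=q[0]; r=[]
    for P in PP:
        x,z=P[0]/1000,(P[2]-98)/1000
        W=p+M[:,0]*(q[1]/1000-.019)-M[:,0]*(z*np.cos(t)+x*np.sin(t))+M[:,2]*(q[2]/1000+x*np.cos(t)-z*np.sin(t)); r.append(V(W)[1])
    return np.array(r)
k=least_squares(lambda q:rows(q)-meas,[.5,0,0]);print(np.degrees(k.x[0]),k.x[1:],k.fun)
E
```

```text
0 [array([386.4, 327.5]), array([385.7, 358. ]), array([385.1, 387.8])]
-0.019 [array([391.7, 361.8]), array([390.9, 395. ]), array([390.1, 427.3])]
-0.05 [array([403.1, 436.2]), array([402. , 474.9]), array([400.8, 512.3])]
28.64788975654116 [0. 0.] [-28.9 -33.5 -85.6 -81.1]
```

```bash
python3 - <<'E'
from h import *
w=load('w4'); p,M,_=tool()
V=lambda W:((proj(w,W)[0]+.4-[130,100])*2.6)
PP=[(-12,23,56),(-7,13,56),(-7,13,126),(7,13,126)]
meas=np.array([[392,382],[375,405],[403,440],[395,512]])
def res(q):
    t=q[0]; r=[]
    for P in PP:
        x,y,z=P[0]/1000,P[1]/1000,(P[2]-98)/1000
        W=p+M[:,0]*(q[1]/1000-.019)-M[:,0]*(z*np.cos(t)+x*np.sin(t))+M[:,1]*y+M[:,2]*(q[2]/1000+x*np.cos(t)-z*np.sin(t)); r.append(V(W)[1])
    return np.array(r)-meas[:,1]
for t0 in (.1,.4,.6):
    k=least_squares(res,[t0,0,0]);print(np.degrees(k.x[0]),k.x[1:],k.fun)
w=w['image'][235:310,230:290,::-1]
cv2.imwrite('pics/w4c.png',cv2.resize(w,(480,600),interpolation=cv2.INTER_CUBIC))
E
```

```text
22.276418303873026 [ 3.93433654 16.71224016] [ 2.60783528 -2.61190668 -0.43106738  0.43462747]
22.27641796318688 [ 3.93433993 16.71224218] [ 2.60783536 -2.61190691 -0.43106645  0.43462656]
22.276414763919536 [ 3.93437468 16.71226301] [ 2.60783728 -2.61190813 -0.4310572   0.43461693]
```

View pics/w4c.png

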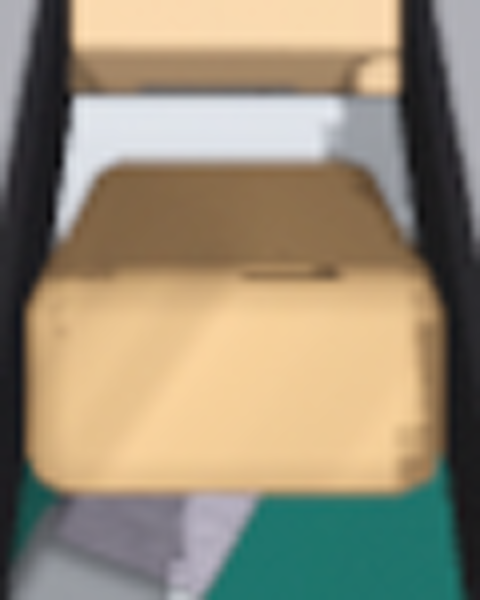

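```bash
cat >> h.py <<'E'
TO=np.array([.0756,0,.0539])
def tip(TO=TO):
    p,M,o=tool(); t=MR.T@(p+M@TO-X0)*1000
    f=MR.T@np.array(o['wrist_force']); print('tip rest mm',t.round(1),'F rest',f.round(1),'w',round(o['width'],4),'t',o['time']); return t
def want(P):
    t=tip(); p,M,_=tool(); print('shift cm',(M.T@MR@(np.array(P)-t)/10).round(2))
E
python3 - <<'E'
from h import *
want([8,0,20]);want([8,0,5])
E
```

```text
tip rest mm [14.9  0.9 62.2] F rest [-1.3 -1.  -1.3] w 0.0253 t 17.8
shift cm [ 4.   -0.09  1.52]
tip rest mm [14.9  0.9 62.2] F rest [-1.3 -1.  -1.3] w 0.0253 t 17.8
shift cm [ 5.3  -0.09  2.27]
```

Call:
{"op": "carry_out", "data": {
  "targets": [
    [1,1,-0.1,0.4,0],
    [1,1,0,0.4,0],
    [1,1,0,0.4,0],
    [1,1,0,0.4,0],
    [1,0.4,0,0.2,0],
    [1,0,0,0,0],
    [1,0,0,0,0]
  ]
}}

```text
time: 18.5
tool_pos: [0.455, 0.2475, 0.2838]
ee_rot: [1.047, 1.571, 0.998]
wrist_force: [-0.0, -0.3, -0.8]
width: 0.0259
```

```bash
python3 - <<'E'
from h import *
want([8,0,5])
s=snap('scene','s5')
p=proj(s,X0)[0].astype(int);print(p, proj(s,[X0+MR@np.array(P)/1000 for P in [(21,-80,0),(21,80,0),(21,0,0)]]).round(1))
w=snap('wrist','w5')['image'][130:325,160:355,::-1]
A=cv2.resize(s['image'][p[1]-40:p[1]+40,p[0]-40:p[0]+40,::-1],(395,395),interpolation=cv2.INTER_CUBIC)
B=cv2.resize(w,(395,395),interpolation=cv2.INTER_CUBIC)
cv2.imwrite('pics/v5.png',np.hstack([A,B]))
E
```

```text
tip rest mm [ 9.9 -1.  15.1] F rest [-0.4 -0.3 -0.7] w 0.0259 t 18.5
shift cm [0.97 0.1  0.34]
[348 158] [[322.2 161.4]
 [377.5 160.9]
 [349.8 161.2]]
```

View pics/v5.png

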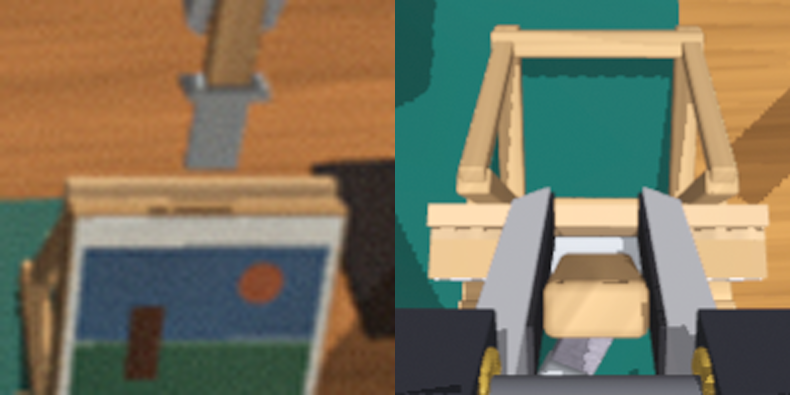

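```bash
python3 - <<'E'
from h import *
s=load('s5'); p=proj(s,X0)[0].astype(int)
V=lambda P:((proj(s,X0+MR@np.array(P)/1000)[0]+.4-(p-40))*395/80).round(0)
for n,P in dict(panL=(21,-80,0),panR=(21,80,0),fL=(-3,-80,8),fR=(-3,80,8),fbL=(-13,-80,8),fbR=(-13,80,8),gapL=(3,-20,0),gapR=(3,20,0),gfL=(-3,-20,0),gfR=(-3,20,0)).items(): print(n,V(P))
p_,M,_=tool()
def W(q,th,ox,oz):
    t=np.radians(th);x,y,z=q; z-=98
    return p_+(M[:,0]*(ox-19-(z*np.cos(t)+x*np.sin(t)))+M[:,1]*y+M[:,2]*(oz+x*np.cos(t)-z*np.sin(t)))/1000
for th,ox,oz in [(22.3,3.9,16.7),(30,0,0)]:
  for P in [(2,-15,0),(2,15,0),(12,-23,56),(12,23,56)]:
    print(th,P,((proj(s,W(P,th,ox,oz))[0]+.4-(p-40))*395/80).round(0))
E
```

```text
panL [ 72. 216.]
panR [345. 214.]
fL [ 66. 188.]
fR [334. 185.]
fbL [ 63. 181.]
fbR [329. 179.]
gapL [167. 203.]
gapR [235. 203.]
gfL [165. 199.]
gfR [232. 199.]
22.3 (2, -15, 0) [181. 185.]
22.3 (2, 15, 0) [233. 185.]
22.3 (12, -23, 56) [186. 107.]
22.3 (12, 23, 56) [268. 107.]
30 (2, -15, 0) [184. 168.]
30 (2, 15, 0) [235. 167.]
30 (12, -23, 56) [186.  81.]
30 (12, 23, 56) [268.  80.]
```

```bash
python3 - <<'E'
from h import *
s=load('s5');w=load('w4'); ps=proj(s,X0)[0].astype(int)
p5,M,_=tool(); M4=M; p4=np.array([.4358,.2515,.3269])
def W(p,q,th,ox,oz):
    x,y,z=q; z-=98
    return p+(M[:,0]*(ox-19-(z*np.cos(th)+x*np.sin(th)))+M[:,1]*y+M[:,2]*(oz+x*np.cos(th)-z*np.sin(th)))/1000
U=lambda x,y:np.array([230+x/8-.4,235+y/8-.4])
wr=[((-7,-13,56),U(95,160)),((-7,13,56),U(380,160)),((-7,-13,126),U(30,270)),((-7,13,126),U(443,270)),((7,-13,126),U(28,492)),((7,13,126),U(443,492))]
S=lambda x,y:np.array([x,y])*80/395-.4+(ps-40)
sc=[((2,-15,0),S(186,166)),((2,15,0),S(240,166)),((12,-23,50),S(183,97)),((12,23,50),S(268,97))]
def f(q,k=1):
    return np.r_[np.ravel([(proj(w,W(p4,P,*q))[0]-u)*.5 for P,u in wr]),k*np.ravel([proj(s,W(p5,P,*q))[0]-u for P,u in sc])]
for k in (0,1,3):
    r=least_squares(lambda q:f(q,k),[.45,0,0],x_scale=[.1,5,5]); print(k,np.degrees(r.x[0]).round(1),r.x[1:].round(1),(f(r.x)[:12]*2).reshape(-1,2).round(1).tolist(),f(r.x)[12:].reshape(-1,2).round(1).tolist())
E
```

```text
0 22.6 [ 2.4 16.1] [[0.0, -0.1], [-0.2, 0.1], [0.5, -0.4], [0.1, -0.2], [0.4, 0.2], [0.2, 0.4]] [[-0.8, 3.4], [-1.4, 3.4], [0.4, 3.5], [-0.3, 3.4]]
1 23.0 [-5.7 11.2] [[-0.7, -0.5], [0.6, -0.3], [-1.0, -1.3], [1.8, -1.0], [-1.1, 1.1], [1.9, 1.3]] [[-0.4, 0.5], [-0.9, 0.4], [0.8, 0.2], [0.2, 0.1]]
3 23.1 [-6.4 10.8] [[-0.8, -0.4], [0.7, -0.2], [-1.1, -1.4], [1.9, -1.2], [-1.3, 1.1], [2.1, 1.4]] [[-0.3, 0.2], [-0.8, 0.2], [0.9, -0.1], [0.2, -0.2]]
```

```bash
echo 'TO=np.array([.0655,0,.0495])
tip.__defaults__=(TO,)' >> h.py
python3 - <<'E'
from h import *
want([8,0,4])
E
```

```text
tip rest mm [11.5 -0.7 26.6] F rest [ 0.1  0.4 -2.7] w 0.0259 t 18.6
shift cm [2.13 0.07 0.82]
```

Call:
{"op": "carry_out", "data": {
  "targets": [
    [1,0.6,0.07,0.22,0],
    [1,0.5,0,0.2,0],
    [1,0.4,0,0.2,0],
    [1,0.3,0,0.1,0],
    [1,0.2,0,0.1,0],
    [1,0,0,0,0],
    [1,0,0,0,0]
  ]
}}

```text
time: 19.3
tool_pos: [0.4632, 0.2479, 0.2637]
ee_rot: [0.828, 1.571, 0.779]
wrist_force: [-0.7, 0.1, -2.3]
width: 0.0258
```

```bash
python3 - <<'E'
from h import *
want([8,0,0])
E
```

```text
tip rest mm [ 8.2 -0.2  4.6] F rest [-1.7  0.1 -1.6] w 0.0258 t 19.3
shift cm [0.41 0.02 0.22]
```

Call:
{"op": "carry_out", "data": {
  "targets": [
    [1,0.09,0,0.05,0],
    [1,0.09,0,0.05,0],
    [1,0.09,0,0.05,0],
    [1,0,0,0,0],
    [1,0,0,0,0]
  ]
}}

```text
time: 19.8
tool_pos: [0.4641, 0.248, 0.2629]
ee_rot: [0.793, 1.569, 0.744]
wrist_force: [-3.3, -0.5, 5.3]
width: 0.0257
```

Call:
{"op": "carry_out", "data": {
  "targets": [
    [1,0.09,0,0.05,0],
    [1,0.09,0,0.05,0],
    [1,0,0,0,0],
    [1,0,0,0,0]
  ]
}}

```text
time: 20.2
tool_pos: [0.4645, 0.248, 0.2629]
ee_rot: [0.895, 1.568, 0.847]
wrist_force: [-5.7, -0.4, 11.0]
width: 0.0258
```

Call:
{"op": "carry_out", "data": {
  "targets": [
    [1,-0.16,0,-0.1,0],
    [1,-0.15,0,-0.08,0],
    [1,0.1,0,-0.17,0],
    [1,0.1,0,-0.17,0],
    [1,0,0,0,0],
    [1,0,0,0,0]
  ]
}}

```text
time: 20.8
tool_pos: [0.4614, 0.2482, 0.2616]
ee_rot: [0.33, 1.567, 0.281]
wrist_force: [-0.3, -0.1, 6.1]
width: 0.0253
```

```bash
python3 - <<'E'
from h import *
tip()
E
```

```text
tip rest mm [5.9 0.1 3.7] F rest [ 2.8 -0.1  5.5] w 0.0253 t 20.8
```

Call:
{"op": "carry_out", "data": {
  "targets": [
    [1,0.05,0,-0.09,0],
    [1,0.05,0,-0.09,0],
    [1,0,0,0,0],
    [1,0,0,0,0]
  ]
}}

```text
time: 21.2
tool_pos: [0.46, 0.2483, 0.2609]
ee_rot: [0.297, 1.566, 0.248]
wrist_force: [0.4, -1.3, 6.2]
width: 0.0258
```

```bash
python3 - <<'E'
from h import *
tip()
E
```

```text
tip rest mm [4.4 0.2 3.8] F rest [ 3.5 -1.3  5.1] w 0.0258 t 21.2
```

Call:
{"op": "carry_out", "data": {
  "targets": [
    [1,0.05,0,-0.09,0],
    [1,0.05,0,-0.09,0],
    [1,0,0,0,0],
    [1,0,0,0,0]
  ]
}}

```text
time: 21.6
tool_pos: [0.4581, 0.2484, 0.2599]
ee_rot: [0.321, 1.566, 0.272]
wrist_force: [-0.5, -0.1, 5.9]
width: 0.0255
```

```bash
python3 - <<'E'
from h import *
tip()
E
```

```text
tip rest mm [2.2 0.2 4. ] F rest [ 2.5 -0.1  5.4] w 0.0255 t 21.6
```

Call:
{"op": "carry_out", "data": {
  "targets": [
    [1,0.05,0,-0.09,0],
    [1,0.05,0,-0.09,0],
    [1,0,0,0,0],
    [1,0,0,0,0]
  ]
}}

```text
time: 22.0
tool_pos: [0.4562, 0.2485, 0.2589]
ee_rot: [0.341, 1.566, 0.292]
wrist_force: [-1.8, -0.3, 6.4]
width: 0.0261
```

```bash
python3 - <<'E'
from h import *
tip()
E
```

```text
tip rest mm [0.1 0.2 4. ] F rest [ 1.7 -0.4  6.5] w 0.0261 t 22.0
```

Call:
{"op": "carry_out", "data": {
  "targets": [
    [1,0.05,0,-0.09,0],
    [1,0.05,0,-0.09,0],
    [1,0,0,0,0],
    [1,0,0,0,0]
  ]
}}

```text
time: 22.4
tool_pos: [0.4543, 0.2486, 0.2579]
ee_rot: [0.354, 1.566, 0.305]
wrist_force: [-1.0, 0.1, 6.5]
width: 0.0257
```

```bash
python3 - <<'E'
from h import *
tip()
E
```

```text
tip rest mm [-2.1  0.2  4.1] F rest [2.4 0.  6.2] w 0.0257 t 22.4
```

Call:
{"op": "carry_out", "data": {
  "targets": [
    [1,0.05,0,-0.09,0],
    [1,0.05,0,-0.09,0],
    [1,0,0,0,0],
    [1,0,0,0,0]
  ]
}}

```text
time: 22.8
tool_pos: [0.4525, 0.2487, 0.2568]
ee_rot: [0.366, 1.566, 0.317]
wrist_force: [-1.1, 0.7, 4.7]
width: 0.0257
```

```bash
python3 - <<'E'
from h import *
tip()
E
```

```text
tip rest mm [-4.3  0.2  4.1] F rest [1.4 0.6 4.6] w 0.0257 t 22.8
```

```bash
python3 - <<'E'
from h import *
s=snap('scene','s6');w=snap('wrist','w6')
A=cv2.resize(s['image'][115:175,315:385,::-1],(700,600)[:2],interpolation=cv2.INTER_CUBIC)
A=cv2.resize(s['image'][115:175,322:372,::-1],(500,600),interpolation=cv2.INTER_CUBIC)
B=cv2.resize(w['image'][180:300,225:292,::-1],(300,537),interpolation=cv2.INTER_CUBIC);B=cv2.copyMakeBorder(B,0,63,0,0,0)
cv2.imwrite('pics/v6.png',np.hstack([A,B]))
V=lambda P:((proj(s,X0+MR@np.array(P)/1000)[0]+.5-[322,115])*10-.5).round(0)
for n,P in dict(panF=(21,0,0),panB=(3,0,0),fF=(-3,0,8),fB=(-13,0,8)).items(): print(n,V(P))
E
```

```text
panF [283. 466.]
panB [267. 442.]
fF [266. 408.]
fB [257. 395.]
```

View pics/v6.png

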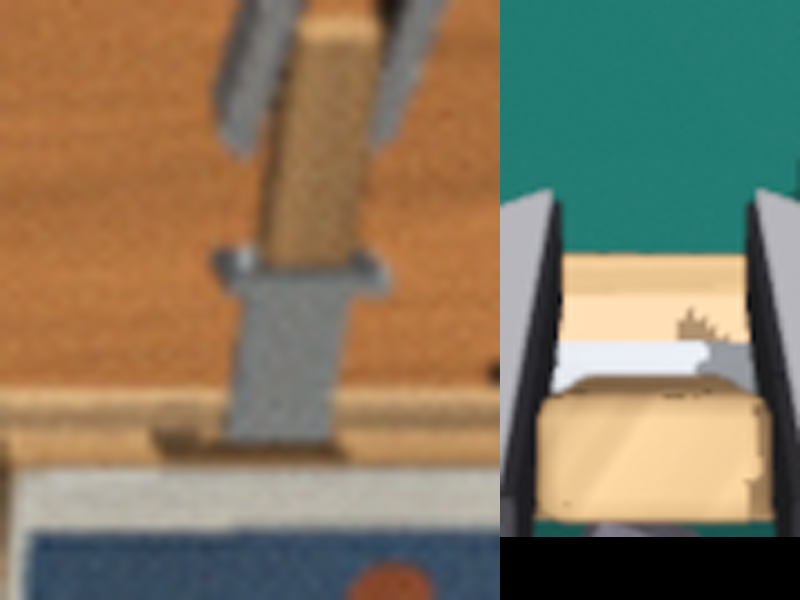

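Call:
{"op": "carry_out", "data": {
  "targets": [
    [1,0.0,-0.2,0,0],
    [1,0.05,0,-0.09,0],
    [1,0.05,0,-0.09,0],
    [1,0,0,0,0],
    [1,0,0,0,0]
  ]
}}

```text
time: 23.4
tool_pos: [0.4505, 0.2475, 0.2558]
ee_rot: [0.648, 1.566, 0.6]
wrist_force: [-1.5, 2.2, 6.7]
width: 0.0258
```

```bash
python3 - <<'E'
from h import *
tip()
E
```

```text
tip rest mm [-6.4 -0.9  4.1] F rest [2.  2.1 6.6] w 0.0258 t 23.4
```

Call:
{"op": "carry_out", "data": {
  "targets": [
    [1,0.05,0,-0.09,0],
    [1,0.05,0,-0.09,0],
    [1,0,0,0,0],
    [1,0,0,0,0]
  ]
}}

```text
time: 23.8
tool_pos: [0.4487, 0.2475, 0.2546]
ee_rot: [0.633, 1.566, 0.584]
wrist_force: [-1.5, 0.9, 5.3]
width: 0.0256
```

```bash
python3 - <<'E'
from h import *
tip()
E
```

```text
tip rest mm [-8.6 -1.1  4. ] F rest [1.3 0.8 5.3] w 0.0256 t 23.8
```

```bash
python3 - <<'E'
from h import *
w7=snap('wrist','w7');s=snap('scene','s7')
for n,w in (('w4',load('w4')),('w6',load('w6')),('w7',w7)):
    a=w['image'][:,250:262].astype(float).mean(1); print(n); print(' '.join(f"{r}:{int(a[r,0])},{int(a[r,2])}" for r in range(236,302)))
E
```

```text
w4
236:249,175 237:249,175 238:249,175 239:249,175 240:231,158 241:191,123 242:166,104 243:164,102 244:162,102 245:141,98 246:117,111 247:197,207 248:222,232 249:223,233 250:224,234 251:223,233 252:222,232 253:220,231 254:200,201 255:157,127 256:135,73 257:135,73 258:135,73 259:134,73 260:135,73 261:134,73 262:134,73 263:134,73 264:134,73 265:133,73 266:133,73 267:133,72 268:154,85 269:177,100 270:202,119 271:215,129 272:222,135 273:229,141 274:237,147 275:241,151 276:242,152 277:242,152 278:243,153 279:244,154 280:245,154 281:245,154 282:245,155 283:246,155 284:246,155 285:246,155 286:245,154 287:244,154 288:244,154 289:244,153 290:243,153 291:243,152 292:239,149 293:233,144 294:227,140 295:224,136 296:186,138 297:163,165 298:158,168 299:153,165 300:149,164 301:142,160
w6
236:105,109 237:212,134 238:242,152 239:241,151 240:236,147 241:233,145 242:233,146 243:232,144 244:235,147 245:243,157 246:252,174 247:255,181 248:255,181 249:255,182 250:255,181 251:255,182 252:255,181 253:255,181 254:255,181 255:255,181 256:243,226 257:234,244 258:235,245 259:235,245 260:235,245 261:233,243 262:
[... 558 characters left out ...]
237,148 244:234,144 245:233,145 246:233,145 247:234,146 248:239,149 249:245,155 250:248,157 251:253,173 252:255,181 253:255,181 254:255,181 255:255,181 256:255,181 257:255,181 258:255,181 259:244,228 260:235,245 261:236,246 262:236,247 263:236,246 264:234,244 265:233,243 266:196,196 267:147,100 268:182,104 269:206,123 270:218,132 271:227,139 272:235,147 273:243,153 274:246,155 275:246,156 276:247,157 277:248,158 278:249,158 279:250,159 280:250,159 281:251,160 282:251,160 283:251,161 284:251,160 285:251,160 286:251,160 287:250,160 288:250,159 289:249,159 290:249,159 291:246,156 292:242,152 293:238,149 294:235,146 295:217,131 296:177,101 297:157,88 298:158,88 299:138,93 300:106,102 301:103,111
```

```bash
cat >> h.py <<'E'
def gfit(f,rows,ox):
    w=load(f);T=np.array(w['pose']);  # camera->tool relation fixed
    PP=[(-12,56),(-7,56),(-7,126),(7,126)]
    TM,Tp=CT
    def r(q):
        out=[]
        for (x,z),v in zip(PP,rows):
            z=z-98; L=np.array([ox-19-(z*np.cos(q[0])+x*np.sin(q[0])),0,q[1]+x*np.cos(q[0])-z*np.sin(q[0])])/1000
            c=TM.T@(L-Tp)*[1,-1,-1]; K=np.array(w['camera_matrix']); out.append(K[1,2]+K[1,1]*c[1]/c[2]-v)
        return np.array(out)
    k=least_squares(r,[.5,10.],x_scale=[.1,5]); th,oz=k.x
    print(f,'ox',ox,'theta',np.degrees(th).round(1),'oz',oz.round(1),'res',k.fun.round(1),'tip rel TCP mm',(ox-19+98*np.cos(th)).round(1),(oz+98*np.sin(th)).round(1))
CT=(np.array([[0,.285,-.958],[1,0,0],[0,-.958,-.285]]),np.array([-.179,0,-.083]))
E
python3 - <<'E'
from h import *
for ox in (2.4,-2,-5.7):
    gfit('w4',[246.5,254.5,268.2,296.3],ox);gfit('w6',[255.8,263.3,267.6,295.8],ox);gfit('w7',[258.7,266.3,267.3,296],ox)
tip()
E
```

```text
w4 ox 2.4 theta 22.3 oz 16.4 res [ 0.5 -0.5 -0.1  0.1] tip rel TCP mm 74.0 53.7
w6 ox 2.4 theta 27.9 oz 19.3 res [ 0.3 -0.3 -0.2  0.2] tip rel TCP mm 70.0 65.1
w7 ox 2.4 theta 29.6 oz 20.2 res [ 0.3 -0.3  0.1 -0.1] tip rel TCP mm 68.6 68.7
w4 ox -2 theta 22.8 oz 13.8 res [ 0.5 -0.5 -0.6  0.6] tip rel TCP mm 69.4 51.7
w6 ox -2 theta 28.2 oz 16.6 res [ 0.2 -0.2 -0.6  0.6] tip rel TCP mm 65.4 62.9
w7 ox -2 theta 29.9 oz 17.5 res [ 0.3 -0.2 -0.4  0.4] tip rel TCP mm 64.0 66.4
w4 ox -5.7 theta 23.1 oz 11.6 res [ 0.4 -0.4 -1.   1.1] tip rel TCP mm 65.4 50.0
w6 ox -5.7 theta 28.4 oz 14.3 res [ 0.1 -0.1 -1.   1.1] tip rel TCP mm 61.5 61.0
w7 ox -5.7 theta 30.1 oz 15.2 res [ 0.2 -0.2 -0.8  0.8] tip rel TCP mm 60.1 64.4
tip rest mm [-8.6 -1.1  4.1] F rest [1.2 0.2 5.5] w 0.0257 t 23.9
```

Call:
{"op": "carry_out", "data": {
  "targets": [
    [1,-0.18,0,-0.1,0],
    [1,-0.17,0,-0.1,0],
    [1,0,0,0,0],
    [1,0.05,0,-0.09,0],
    [1,0.05,0,-0.09,0],
    [1,0.05,0,-0.09,0],
    [1,0,0,0,0],
    [1,0,0,0,0]
  ]
}}

```text
time: 24.7
tool_pos: [0.443, 0.2469, 0.2552]
ee_rot: [1.292, 1.571, 1.244]
wrist_force: [0.0, -0.4, -2.1]
width: 0.0257
```

```bash
cat >> h.py <<'E'
tip.__defaults__=(np.array([.0601,0,.0644]),)
E
cat > look.py <<'E'
import sys
from h import *
tip()
if len(sys.argv)>1:
    w=snap('wrist',sys.argv[1]); a=w['image'][:,250:262].astype(float).mean(1)
    print(' '.join(f"{r}:{int(a[r,0])},{int(a[r,2])}" for r in range(250,272)))
E
python3 look.py w8
```

```text
tip rest mm [ 2.1 -2.2  4.6] F rest [-1.  -0.4 -1.9] w 0.0257 t 24.7
250:232,144 251:233,144 252:237,148 253:243,154 254:247,156 255:247,156 256:247,159 257:249,188 258:240,231 259:234,244 260:235,245 261:236,245 262:234,245 263:233,243 264:232,242 265:186,186 266:123,67 267:138,76 268:177,100 269:204,121 270:217,131 271:225,138
```

Call:
{"op": "carry_out", "data": {
  "targets": [
    [1,0.05,0,-0.09,0],
    [1,0.05,0,-0.09,0],
    [1,0,0,0,0],
    [1,0,0,0,0]
  ]
}}

```text
time: 25.15
tool_pos: [0.4415, 0.247, 0.2543]
ee_rot: [0.245, 1.57, 0.196]
wrist_force: [0.7, -0.8, -1.3]
width: 0.0258
```

```bash
python3 look.py
```

```text
tip rest mm [ 0.4 -2.2  4.6] F rest [-0.1 -0.8 -1.5] w 0.0258 t 25.15
```

Call:
{"op": "carry_out", "data": {
  "targets": [
    [1,0.05,0,-0.09,0],
    [1,0.05,0,-0.09,0],
    [1,0,0,0,0],
    [1,0,0,0,0]
  ]
}}

```text
time: 25.55
tool_pos: [0.44, 0.2471, 0.2535]
ee_rot: [0.274, 1.569, 0.225]
wrist_force: [2.4, -0.1, -1.1]
width: 0.0256
```

```bash
python3 look.py w9
```

```text
tip rest mm [-1.2 -2.1  4.7] F rest [ 1.6  0.  -2.2] w 0.0256 t 25.55
250:233,144 251:232,143 252:232,143 253:232,144 254:236,147 255:242,152 256:246,155 257:247,156 258:245,154 259:239,208 260:235,238 261:235,245 262:236,246 263:236,246 264:235,245 265:233,243 266:204,208 267:164,130 268:184,105 269:206,122 270:217,131 271:226,139
```

Call:
{"op": "carry_out", "data": {
  "targets": [
    [1,-0.02,0,0.05,0],
    [1,0.17,0,0.1,0],
    [1,0.17,0,0.1,0],
    [1,0.17,0,0.1,0],
    [1,0,0,0,0],
    [1,0,0,0,0]
  ]
}}

```text
time: 26.2
tool_pos: [0.4431, 0.2469, 0.248]
ee_rot: [-2.92, 1.571, -2.969]
wrist_force: [3.2, 0.4, -0.3]
width: 0.0256
```

```bash
python3 look.py w10
```

```text
tip rest mm [-1.4 -2.2 -1.7] F rest [ 2.6  0.5 -1.9] w 0.0256 t 26.2
250:234,145 251:232,144 252:233,144 253:232,143 254:235,146 255:241,151 256:246,156 257:249,158 258:246,156 259:241,192 260:236,233 261:235,246 262:236,247 263:236,246 264:235,245 265:234,244 266:219,225 267:173,159 268:181,103 269:206,123 270:218,132 271:227,139
```

Call:
{"op": "carry_out", "data": {
  "targets": [
    [1,-0.03,0,0.05,0],
    [1,0.17,0,0.1,0],
    [1,0.17,0,0.1,0],
    [1,0.17,0,0.1,0],
    [1,0,0,0,0],
    [1,0,0,0,0]
  ]
}}

```text
time: 26.85
tool_pos: [0.4465, 0.2467, 0.2431]
ee_rot: [-2.583, 1.57, -2.632]
wrist_force: [2.5, -0.3, -2.1]
width: 0.0256
```

```bash
python3 look.py
```

```text
tip rest mm [-1.  -2.3 -7.7] F rest [ 1.1 -0.2 -3. ] w 0.0256 t 26.85
```

Call:
{"op": "carry_out", "data": {
  "targets": [
    [1,0.17,0,0.1,0],
    [1,0.17,0,0.1,0],
    [1,0.17,0,0.1,0],
    [1,0,0,0,0],
    [1,0,0,0,0]
  ]
}}

```text
time: 27.35
tool_pos: [0.4495, 0.2465, 0.238]
ee_rot: [-2.602, 1.571, -2.651]
wrist_force: [2.3, -0.8, -1.0]
width: 0.0255
```

```bash
python3 look.py
```

```text
tip rest mm [ -0.8  -2.2 -13.6] F rest [ 1.5 -0.7 -2. ] w 0.0255 t 27.35
```

Call:
{"op": "carry_out", "data": {
  "targets": [
    [1,0.17,0,0.1,0],
    [1,0.17,0,0.1,0],
    [1,0.17,0,0.1,0],
    [1,0.17,0,0.1,0],
    [1,0,0,0,0],
    [1,0,0,0,0]
  ]
}}

```text
time: 27.95
tool_pos: [0.4536, 0.2463, 0.2312]
ee_rot: [-2.313, 1.571, -2.362]
wrist_force: [2.4, 0.1, -0.9]
width: 0.0255
```

```bash
python3 look.py w11
```

```text
tip rest mm [ -0.7  -2.2 -21.5] F rest [ 1.6  0.2 -2. ] w 0.0255 t 27.95
250:234,144 251:234,145 252:233,145 253:236,147 254:242,153 255:247,157 256:249,159 257:248,157 258:245,155 259:239,225 260:236,246 261:237,247 262:237,248 263:237,247 264:235,245 265:234,244 266:197,197 267:153,103 268:184,105 269:207,123 270:218,132 271:227,140
```

Call:
{"op": "carry_out", "data": {
  "targets": [
    [1,0.09,0,0.05,0],
    [1,0.09,0,0.05,0],
    [1,0.09,0,0.05,0],
    [1,0.09,0,0.05,0],
    [1,0,0,0,0],
    [1,0,0,0,0]
  ]
}}

```text
time: 28.6
tool_pos: [0.4555, 0.2463, 0.2279]
ee_rot: [0.522, 1.571, 0.473]
wrist_force: [1.7, -0.1, -0.7]
width: 0.0257
```

```bash
python3 look.py
```

```text
tip rest mm [ -0.7  -2.2 -25.4] F rest [ 1.1 -0.  -1.4] w 0.0257 t 28.6
```

Call:
{"op": "carry_out", "data": {
  "targets": [
    [1,0.09,0,0.05,0],
    [1,0.09,0,0.05,0],
    [1,0.09,0,0.05,0],
    [1,0.09,0,0.05,0],
    [1,0,0,0,0],
    [1,0,0,0,0]
  ]
}}

```text
time: 29.2
tool_pos: [0.4572, 0.2463, 0.2253]
ee_rot: [1.084, 1.57, 1.036]
wrist_force: [-2.3, -0.8, 5.2]
width: 0.0256
```

```bash
python3 look.py
```

```text
tip rest mm [ -0.5  -2.  -28.4] F rest [ 0.7 -0.9  5.6] w 0.0256 t 29.2
```

Call:
{"op": "carry_out", "data": {
  "targets": [
    [1,0.09,0,0.05,0],
    [1,0.09,0,0.05,0],
    [1,0.09,0,0.05,0],
    [1,0.09,0,0.05,0],
    [1,0,0,0,0],
    [1,0,0,0,0]
  ]
}}

```text
time: 29.8
tool_pos: [0.4597, 0.2461, 0.2205]
ee_rot: [0.479, 1.571, 0.43]
wrist_force: [-0.2, 0.7, 1.7]
width: 0.0256
```

```bash
python3 look.py w12
```

```text
tip rest mm [ -0.7  -2.2 -33.8] F rest [0.7 0.7 1.6] w 0.0256 t 29.8
250:235,146 251:234,146 252:235,146 253:239,150 254:244,154 255:247,157 256:249,158 257:247,157 258:245,155 259:239,225 260:236,246 261:237,247 262:238,248 263:237,247 264:236,246 265:235,245 266:198,197 267:152,103 268:184,105 269:208,123 270:219,133 271:228,140
```

Past the spring pad entrance (5.6 N hump, then about 3.5 N net friction). On to the shoulder.

Call:
{"op": "carry_out", "data": {
  "targets": [
    [1,0.09,0,0.05,0],
    [1,0.09,0,0.05,0],
    [1,0.09,0,0.05,0],
    [1,0.09,0,0.05,0],
    [1,0,0,0,0],
    [1,0,0,0,0]
  ]
}}

```text
time: 30.45
tool_pos: [0.4616, 0.246, 0.2171]
ee_rot: [0.219, 1.571, 0.17]
wrist_force: [-0.8, 1.0, 2.8]
width: 0.0255
```

```bash
python3 look.py
```

```text
tip rest mm [ -0.8  -2.2 -37.7] F rest [0.7 0.9 2.8] w 0.0255 t 30.45
```

Call:
{"op": "carry_out", "data": {
  "targets": [
    [1,0.09,0,0.05,0],
    [1,0.09,0,0.05,0],
    [1,0.09,0,0.05,0],
    [1,0,0,0,0],
    [1,0,0,0,0]
  ]
}}

```text
time: 30.95
tool_pos: [0.463, 0.2459, 0.2148]
ee_rot: [0.784, 1.57, 0.735]
wrist_force: [-0.6, -0.2, 5.5]
width: 0.0256
```

```bash
python3 look.py
```

```text
tip rest mm [ -0.8  -2.2 -40.4] F rest [ 2.2 -0.2  5.1] w 0.0256 t 30.95
```

Likely touching the shoulder (expected est. −40.7); press a bit more to confirm the force climbs with no travel.

Call:
{"op": "carry_out", "data": {
  "targets": [
    [1,0.09,0,0.05,0],
    [1,0.09,0,0.05,0],
    [1,0,0,0,0],
    [1,0,0,0,0]
  ]
}}

```text
time: 31.35
tool_pos: [0.463, 0.246, 0.2147]
ee_rot: [1.956, 1.57, 1.907]
wrist_force: [-6.4, -1.4, 11.1]
width: 0.0257
```

```bash
python3 look.py
```

```text
tip rest mm [ -0.8  -2.  -40.5] F rest [ 0.1 -1.7 12.8] w 0.0257 t 31.35
```

Call:
{"op": "carry_out", "data": {
  "targets": [
    [1,0.09,0,0.05,0],
    [1,0.09,0,0.05,0],
    [1,0,0,0,0],
    [1,0,0,0,0]
  ]
}}

```text
time: 31.75
tool_pos: [0.4631, 0.2461, 0.2147]
ee_rot: [2.229, 1.569, 2.181]
wrist_force: [-9.8, -2.3, 16.8]
width: 0.0255
```

```bash
python3 look.py w13
```

```text
tip rest mm [ -0.8  -2.  -40.6] F rest [ 0.  -2.8 19.4] w 0.0255 t 31.75
250:235,146 251:234,146 252:235,146 253:239,149 254:244,154 255:247,157 256:249,158 257:247,157 258:245,155 259:240,226 260:236,247 261:237,248 262:238,248 263:237,247 264:236,246 265:234,245 266:197,197 267:156,104 268:187,108 269:208,124 270:219,133 271:228,141
```

Call:
{"op": "carry_out", "data": {
  "targets": [
    [1,-0.17,0,-0.1,0],
    [1,-0.17,0,-0.1,0],
    [1,0,0,0,0],
    [0.35,0,0,0,0],
    [0.35,0,0,0,0],
    [0.35,0,0,0,0],
    [0.35,0,0,0,0],
    [0.35,0,0,0,0],
    [0.35,-1,0,0,0],
    [0.35,-2,0,0,0],
    [0.35,-3,0,0,0],
    [0.35,-4,0,0,0],
    [0.35,-4,0,0,0],
    [0.35,0,0,0,0],
    [0.35,0,0,0,0]
  ]
}}

```text
time: 33.3
tool_pos: [0.4634, 0.2461, 0.3562]
ee_rot: [0.456, 1.567, 0.407]
wrist_force: [0.6, 0.0, -0.6]
width: 0.0612
```

```bash
python3 - <<'E'
from h import *
tip()
s=snap('scene','s9');w=snap('wrist','w14')
A=cv2.resize(s['image'][105:195,315:385,::-1],(400,514),interpolation=cv2.INTER_CUBIC)
B=cv2.resize(w['image'][60:300,170:350,::-1],(386,514),interpolation=cv2.INTER_CUBIC)
cv2.imwrite('pics/v9.png',np.hstack([A,B]))
E
```

```text
tip rest mm [70.5 -1.9 81.9] F rest [ 0.2  0.1 -0.8] w 0.0612 t 33.3
```

View pics/v9.png

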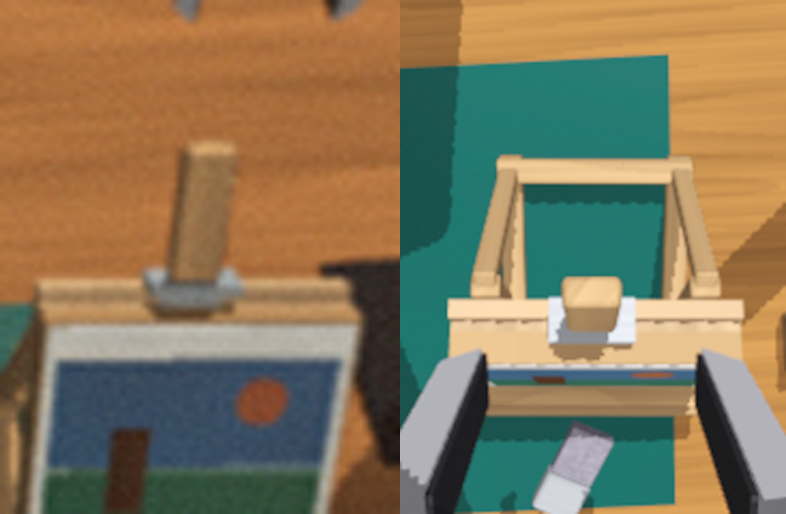

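```bash
python3 -c "
from bench import robot
print(robot.close_job(), robot.get_obs()['time'])"
```

```text
the job is handed in; nothing more can be done
the job is handed in; nothing more can be done
```

The job is handed in at about 33 s: the cork is in the white tray and the gauge is in the gap with its shoulder home.

**What I did**
- **Cork:** I lifted the smaller cork off the panel and lowered it into the tray. A wrist picture taken afterwards shows it lying there.
- **Tilting the gauge:** The moves cannot tilt the tool, so I tilted the gauge in the fingers, levering its blade against the lip of its slot in the block. It reached 30° only later, when the tip dragged on the panel.
- **Insertion:** I found the gap by feel, touching the panel top first and then the fence. I slid the blade in and pushed past the spring pad, which gave about 6 N.

**Last checks**
- **Home:** The gauge stopped hard 42 mm below the height where its tip had touched the panel. The force then rose from 5 to 19 N with no further travel, so I eased off and let go.
- **After release:** The last picture shows the shoulder seated flat on the backing board's edge. The gripper was 14 cm clear, with no force on it.

**What disagreed**
- **Gauge in the grip:** The gauge slipped about 1 cm in the grip while I tilted it.
- **Camera mismatch:** The wrist and scene cameras disagreed by about 10 mm on where the gauge sat in the grip. That is why I relied on touch for the fit.
- **Not checked closely at the end:** I did not look at the tray again after the cork was placed, and I did not inspect the bystanders one by one. No move came near them, apart from picking the gauge out of the block beside the scraper.

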